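# Eject a cast paraffin block from its mould

## Robot

A 6-joint arm with a two-finger parallel gripper is mounted at the origin on a cart in front of the work surface, level with it; the furniture and walls round the work are solid. World frame = base frame: x ahead of the robot, y to its left, z up, the work surface at z = 0. Lengths are in mm, angles in rad, forces in N, time in s.
With the tool pointing down it reaches from about 350 to 975 mm from the base axis. Payload 7.1 kg.
Tool frame: the origin (TCP) lies at the very end of the fingers, on their centre line; the grasp point (between the pads) lies 19 mm behind it (ctrl.tcp_to_grasp is the distance from the TCP to the grasp point, in mm); z points along the fingers, x is the direction in which the jaws open and shut, and the axes are right-handed (so a half turn about z gives the same grasp; the last joint's range is limited). The gripper opens to 88 mm and grips with 3 to 60 N. Pads are 20 mm wide; open, the fingers measure 115 mm over their backs; the gripper's body (75 mm by 178 mm) begins 61 mm behind the grasp point.
Start: joints at [1.289, 0.423, 1.63, -0, 1.089, -0.019], TCP at [162.334, 603.533, 222.675] pointing down, gripper open.
Joint ranges: [-3, 3], [-0.9, 2.11], [0.09, 2.58], [-1.31, 4.45], [0.11, 2.69], [-2.54, 2.54]. Speed limits (rad/s): [2.39, 2.39, 3.01, 3.14, 3.14, 3.14].

## Interface

Orientations are given as a rotation vector (axis times angle).
In Python, from workcell import get_obs, viewer, ctrl, masks_of gives the robot as it stands. The module is installed in compiled form; this text tells all that it offers.
- The arm moves only by the shell command python3 -m inch 'ROWS'. ROWS is JSON, a list of rows, each an object of numbers: "tx", "ty", "tz": the shift along the tool's x, y, z in cm; "ax", "ay", "az": the turn, a rotation vector about the tool's x, y, z in degrees; "jaw": the opening, from 0 (shut) to 1 (fully open). In form: [{"tx": .., "ty": .., "tz": .., "ax": .., "ay": .., "az": .., "jaw": ..}, ...]. A call has 1 to 12 rows; each row shifts and turns the commanded pose from where the row before left it, along the tool's axes as they then stand; what a row does not reach is not made up. A row lasts 1/8 s, in which the tool goes at most 62.5 mm and 10.7 degrees, less where a joint would pass 70% of its speed; a pose out of reach is approached as far as the arm can. A call is refused whole if a number of a shift passes 6.25 or a number of a turn 10.7, either way. A call with a gripper value outside its range is refused whole. The fingers move at their own pace and stop on an object; the grip force is fixed at half the most. Time passes only in rows, so rows that do not move let the fingers close. It gives the time, the measured TCP pose, the force and the opening at its end, in the units of the state.
- get_obs(): the state, without advancing time (a new reading comes with each control period).
- viewer.get_image(name): name is "scene" or "side" or "wrist"; returns (picture, depth): 400x640x3 uint8, red, green, blue; 400x640 float32, mm along the optical axis (not along the pixel's ray), 0 where there is no reading.
- viewer.get_calibration(name): a dict with "fx", "fy", "cx", "cy" (pixels), "rvec" (rotation vector, rad) and "tvec" (3), from world to camera coordinates, as OpenCV has them. Camera axes: x right, y down, z forward; pixel columns grow to the right and rows downward; lengths in mm; the calibration is good to about 2 mm. The wrist camera is an equidistant fisheye: a pixel r from the principal point sees the ray r / f radians off the axis. A picture is of the moment at which its call begins: read the wrist's pose just before it. get_calibration takes no time and is no camera call; for the wrist camera it gives the pose at the moment of the call.
- ctrl.close_job(): hands the job in, once; it reports no verdict.
Trained networks look in the newest picture that a camera, given by its name, has taken for a name from the list of things; names that differ only in an ending like _2 or _b are one class to them, and where a whole thing is asked for, a point or a joint stands for the part that bears it (a point fixed in the world has none). Each returns a list of dicts, best first, with "score" (0 to 1); they miss things now and then, are a little off and sometimes report something else, mostly with a low value. They report only what shows in the picture. A call takes as long as a camera call.
- masks_of(camera, thing): "pixels" (400x640 bool, what is visible of it) and "location" ([column, row] in pixels, amid what is visible of it).
The state is a dict: "t": time; "qpos": joint angles; "qvel": joint speeds; "joint_torque": joint torques, N m; "ee_pos": TCP position; "orientation": TCP orientation; "ft_force": force on the tool from outside, world axes, zero at the start; "moment": the same for the moment, N m; "width": finger opening in mm.
Only numpy, scipy, OpenCV 4.12 (cv2) and the standard library are available. Lean on these libraries where they do the work, as an engineer would, in place of code of your own. Each camera call takes 0.05 s, during which the arm holds its last target. There are 200 camera calls.

## Task

Get the set wax block out of the metal mould: press the mould's lever all the way down so that the ejector lifts the block clear of the cavity, then slide the raised block straight across onto the white foam pad next to the mould. Leave it lying flat, cassette side up and lengthwise as it came, wholly on the pad and clear of the mould, without knocking the slide mailer at the far end of the pad or the other things on the worktop.

Things in the scene. Friction and masses are not known exactly. Their poses are not given: they have to be found in the camera images.
- mould: open aluminium bench mould fixed to the worktop, 92 mm (its x) by 112 mm (its y), 36 mm high. Origin: centre of its underside; z up. Its +y points to the foam pad, its -y to the lever. The cavity, open at the top, is 74 (x) by 94 (y) mm with its floor 9 mm above the worktop; the rim round it is 9 mm wide, its top at z = 36 mm.
- ejector_top (a point): centre of the top of the steel ejector plate (44 x 58 mm) in the cavity floor, under the block. It rises 52.5 mm per radian of lever: after about 0.06 rad of free play it lifts the block; with the lever on its stop it stands 40 mm above the worktop, 4 mm above the rim.
- block: cast wax block, cream coloured, stepped, with a white slotted cassette as its top: 70 mm (its x) by 90 mm (its y) at the top, 64 by 84 mm at the bottom, 24 mm high, about 0.18 kg. Origin: centre of its underside; z up. It lies in the mould cavity, axes along the mould's, its top 3 mm below the rim and 2 mm clearance all round.
- lever (a joint): angle of the ejector lever (rad): 0 = arm raised 60 degrees above level, pointing away from the foam pad (to the mould's -y); grows as it is pressed down, stop at 0.65 (arm 23 degrees above level, block fully raised). It stays where it is left; pressing takes about 4 N at the cross-bar.
- lever_bar (a point): centre of the lever's black cross-bar at the end of its arm: a round bar 18 mm thick, 70 mm long along the mould's x, 100 mm from the hinge; about 111 mm above the worktop at lever 0 and 63 mm at the stop. Press on it from above; it swings down and away from the mould.
- lever_hinge (a point): hinge axis of the lever (axis along the mould's x), 62.5 mm from the mould's centre to its -y, 24 mm above the worktop; the hinge cheeks are 32 mm high, lower than the mould's rim
- foam_pad: white foam block, fixed, 115 mm (its x) by 200 mm (its y), 35 mm high, standing 2 mm beyond the mould's +y end, its axes along the mould's. Origin: centre of its underside.
- slide_mailer: small closed blue box, 36 x 82 x 20 mm, loose, lying across the far end of the foam pad (82 mm side along the mould's x), centre 234 mm from the mould's centre. Origin: centre of its underside. Not to be disturbed.
- petri_dish: clear petri dish, 91 mm across, 16 mm high, loose on the worktop. Origin: centre of its underside. Not to be disturbed.
- brown_bottle: brown bottle with a red cap, 46 mm across, 85 mm high, loose on the worktop. Origin: centre of its underside. Not to be disturbed.
- timer: white lab timer, 66 x 66 x 20 mm, loose on the worktop to the left. Origin: centre of its underside. Not to be disturbed.

How it is judged:
By the outcome, as a careful person would: the job done as asked, in the order asked, and still so for the second after the job is handed in, with the robot touching nothing.
It also fails if it takes over 42 s, if anything falls off the work surface, if the arm or the gripper's body presses on something with over 40 N, if the wrist force passes 120 N, or if a joint passes its speed limit or range.

## Working session

There is one attempt and no reset: what is moved stays moved. The work goes in short steps, Python scripts to look and compute and a shell command to move; the robot and the scene stay as the last step left them, time stands still between calls to the robot, and variables do not carry over. Pictures are saved under pics/ and viewed, about 8 in all and at most 12, crops included, and the job is handed in when it is done.

```bash
mkdir -p pics
cat > h.py <<'E'
import numpy as np,cv2
from scipy.spatial.transform import Rotation as R
from workcell import get_obs,viewer,ctrl,masks_of
def world(cam,depth,mask):
    c=viewer.get_calibration(cam); v,u=np.nonzero(mask&(depth>0)); d=depth[v,u]
    P=np.c_[(u-c['cx'])/c['fx']*d,(v-c['cy'])/c['fy']*d,d]
    M=R.from_rotvec(np.ravel(c['rvec'])).as_matrix(); return (P-np.ravel(c['tvec']))@M
E
python3 - <<'E'
from h import *
ims=[]
for cam in ['scene','side']:
    im,d=viewer.get_image(cam); ims.append(im)
    for n in ['mould','block','lever_bar','foam_pad','slide_mailer','petri_dish','brown_bottle','timer']:
        for r in masks_of(cam,n)[:1]:
            P=world(cam,d,r['pixels'])
            if len(P)<5: continue
            z=np.percentile(P[:,2],95); T=P[P[:,2]>z-6]
            print(cam,n,round(r['score'],2),np.round(r['location']),len(P),'med',np.median(P,0).round(),'ztop',z.round(),'topc',((np.percentile(T,2,0)+np.percentile(T,98,0))/2).round(), 'rect',[np.round(x) for x in cv2.minAreaRect(T[:,:2].astype(np.float32))])
    cv2.imwrite(f'pics/{cam}0.png',im[:,:,::-1])
o=get_obs();print(o['ee_pos'],R.from_rotvec(o['orientation']).as_matrix().round(2),o['t'])
E
```

```text
scene mould 0.79 [274. 196.] 271 med [439.  58.  35.] ztop 116.0 topc [451. 135. 116.] rect [array([450., 136.]), array([59., 13.]), np.float64(13.0)]
scene block 0.5 [285. 195.] 274 med [473.  31.  32.] ztop 36.0 topc [473.  31.  34.] rect [array([474.,  33.]), array([70., 90.]), np.float64(10.0)]
scene lever_bar 0.46 [272. 173.] 119 med [459. 132. 104.] ztop 118.0 topc [452. 135. 116.] rect [array([452., 136.]), array([62., 14.]), np.float64(11.0)]
scene foam_pad 0.93 [306. 223.] 1259 med [ 488. -119.   34.] ztop 39.0 topc [ 494. -130.   44.] rect [array([ 431., -351.]), array([687., 178.]), np.float64(73.0)]
scene slide_mailer 0.78 [321. 228.] 272 med [ 501. -211.   54.] ztop 58.0 topc [ 504. -205.   56.] rect [array([ 504., -205.]), array([82., 37.]), np.float64(9.0)]
scene brown_bottle 0.62 [319. 160.] 204 med [683. 124.  50.] ztop 86.0 topc [691. 137.  84.] rect [array([689., 136.]), array([34., 29.]), np.float64(62.0)]
scene timer 0.5 [250. 149.] 190 med [464. 393.  15.] ztop 21.0 topc [467. 400.  20.] rect [array([466., 399.]), array([68., 62.]), np.float64(90.0)]
side mould 
[... 640 characters left out ...]
 [ 508. -190.   50.] ztop 58.0 topc [ 506. -199.   56.] rect [array([ 506., -200.]), array([79., 42.]), np.float64(5.0)]
side petri_dish 0.55 [370. 183.] 41 med [ 488. -553.   14.] ztop 25.0 topc [ 491. -533.   41.] rect [array([ 486., -533.]), array([ 17., 157.]), np.float64(8.0)]
side brown_bottle 0.43 [306. 285.] 242 med [469. 409.  18.] ztop 22.0 topc [467. 453.  52.] rect [array([460., 455.]), array([ 70., 167.]), np.float64(12.0)]
side timer 0.61 [305. 285.] 239 med [471. 409.  18.] ztop 22.0 topc [471. 409.  20.] rect [array([460., 455.]), array([ 71., 167.]), np.float64(12.0)]
[162.34914643 603.53923915 222.68345654] [[ 0.26  0.97  0.  ]
 [ 0.97 -0.26  0.  ]
 [ 0.    0.   -1.  ]] 0.9
```

View pics/scene0.png

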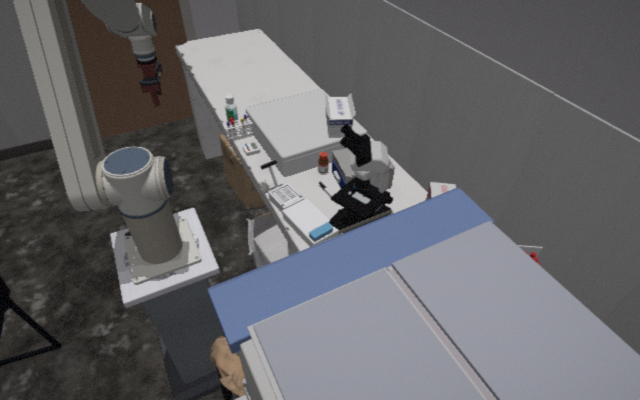

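View pics/side0.png

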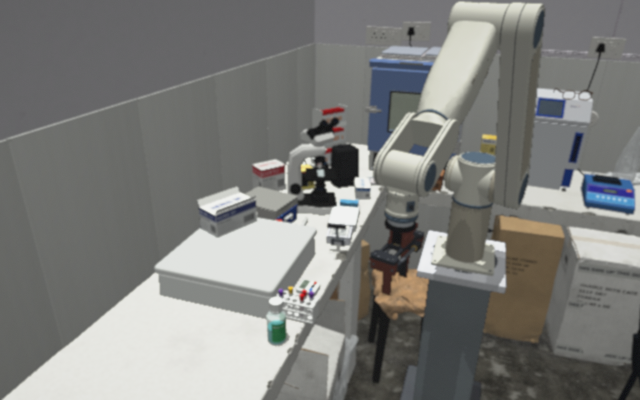

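Scene and side views: the mould lies at about px (285,195) in scene, with its lever toward +y (the near side to the timer). The pad and the blue mailer lie toward −y, so mould +y ≈ world −y, yawed about 9°. Next I turn the tool to the mould's axes and move over it for a wrist look.

```bash
python3 -m inch '[{"az":9.5,"tz":-1,"jaw":0},{"az":9.5,"tz":-1,"jaw":0},{"az":9.5,"tz":-1,"jaw":0},{"az":9.5,"tz":-1,"jaw":0},{"az":9.5,"tz":-1,"jaw":0},{"az":9.5,"tz":-1,"jaw":0},{"az":9,"tz":-1,"jaw":0}]' && python3 -m inch '[{"tx":1.8,"ty":4.9,"tz":-0.3,"jaw":0},{"tx":1.8,"ty":4.9,"tz":-0.3,"jaw":0},{"tx":1.8,"ty":4.9,"tz":-0.3,"jaw":0},{"tx":1.8,"ty":4.9,"tz":-0.3,"jaw":0},{"tx":1.8,"ty":4.9,"tz":-0.3,"jaw":0},{"tx":1.8,"ty":4.9,"tz":-0.3,"jaw":0},{"tx":1.8,"ty":4.9,"tz":-0.3,"jaw":0},{"tx":1.8,"ty":4.9,"tz":-0.3,"jaw":0},{"tx":1.8,"ty":4.9,"jaw":0},{"tx":1.8,"ty":4.9,"jaw":0},{"tx":1.8,"ty":4.9,"jaw":0},{"jaw":0}]'
cat >> h.py <<'E'
def wworld(depth,mask):
    c=viewer.get_calibration('wrist'); v,u=np.nonzero(mask&(depth>0)); d=depth[v,u]
    x=(u-c['cx'])/c['fx'];y=(v-c['cy'])/c['fy'];r=np.hypot(x,y)+1e-9
    k=np.tan(r)/r; P=np.c_[x*k*d,y*k*d,d]
    M=R.from_rotvec(np.ravel(c['rvec'])).as_matrix(); return (P-np.ravel(c['tvec']))@M
def wlook(name,things):
    im,d=viewer.get_image('wrist'); cv2.imwrite(f'pics/{name}.png',im[:,:,::-1]); out={}
    for n in things:
        for r in masks_of('wrist',n)[:1]:
            P=wworld(d,r['pixels'])
            if len(P)<5: continue
            z=np.percentile(P[:,2],90); T=P[abs(P[:,2]-z)<5]; out[n]=P
            print(n,round(r['score'],2),np.round(r['location']),len(P),'z90',z.round(1),'rect',[np.round(q,1) for q in cv2.minAreaRect(T[:,:2].astype(np.float32))],'med',np.median(T,0).round(1))
    return im,d,out
E
python3 - <<'E'
from h import *
wlook('w1',['mould','block','lever_bar','foam_pad','slide_mailer','petri_dish','brown_bottle'])
o=get_obs();print(o['t'],o['ee_pos'],R.from_rotvec(o['orientation']).as_matrix().round(3))
E
```

```text
block 0.16 [  7. 365.] 192 z90 16.2 rect [array([ 485.4, -577.2]), array([66.6, 89.7]), np.float64(34.1)] med [ 481.2 -572.4   15.4]
petri_dish 0.68 [  6. 364.] 162 z90 16.2 rect [array([ 485.4, -577.2]), array([66.6, 89.7]), np.float64(34.1)] med [ 480.6 -572.3   15.4]
1.3 [162.33401997 603.54256742 222.67727738] [[ 0.26   0.966  0.   ]
 [ 0.966 -0.26   0.   ]
 [ 0.     0.    -1.   ]]$[0]: bad value
```

View pics/w1.png

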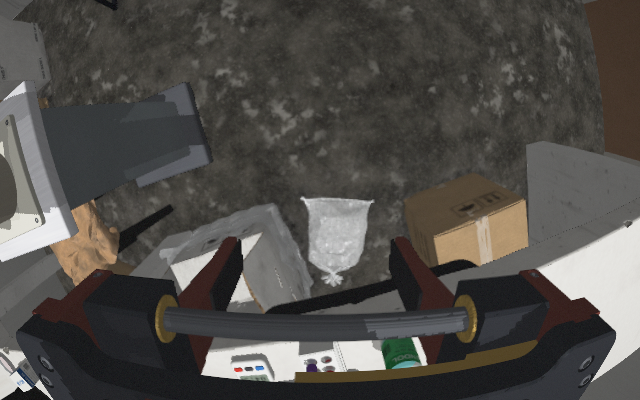

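The move was refused (nothing moved), and the wrist view shows only the floor. I'll retry with every key given.

```bash
python3 -m inch '[{"tx":0,"ty":0,"tz":-1,"ax":0,"ay":0,"az":9.5,"jaw":0},{"tx":0,"ty":0,"tz":-1,"ax":0,"ay":0,"az":9.5,"jaw":0},{"tx":0,"ty":0,"tz":-1,"ax":0,"ay":0,"az":9.5,"jaw":0},{"tx":0,"ty":0,"tz":-1,"ax":0,"ay":0,"az":9.5,"jaw":0},{"tx":0,"ty":0,"tz":-1,"ax":0,"ay":0,"az":9.5,"jaw":0},{"tx":0,"ty":0,"tz":-1,"ax":0,"ay":0,"az":9.5,"jaw":0},{"tx":0,"ty":0,"tz":-1,"ax":0,"ay":0,"az":9,"jaw":0}]'
```

```text
t: 2.17
ee_pos: [162.3, 603.5, 293.0]
orientation: [3.133, 0.237, -0.0]
ft_force: [-0.8, 0.7, 0.5]
width: 21.2
```

```bash
python3 -m inch '[{"tx":1.8,"ty":4.9,"tz":-0.2,"ax":0,"ay":0,"az":0,"jaw":0},{"tx":1.8,"ty":4.9,"tz":-0.2,"ax":0,"ay":0,"az":0,"jaw":0},{"tx":1.8,"ty":4.9,"tz":-0.2,"ax":0,"ay":0,"az":0,"jaw":0},{"tx":1.8,"ty":4.9,"tz":-0.2,"ax":0,"ay":0,"az":0,"jaw":0},{"tx":1.8,"ty":4.9,"tz":-0.2,"ax":0,"ay":0,"az":0,"jaw":0},{"tx":1.8,"ty":4.9,"tz":-0.2,"ax":0,"ay":0,"az":0,"jaw":0},{"tx":1.8,"ty":4.9,"tz":0,"ax":0,"ay":0,"az":0,"jaw":0},{"tx":1.8,"ty":4.9,"tz":0,"ax":0,"ay":0,"az":0,"jaw":0},{"tx":1.8,"ty":4.9,"tz":0,"ax":0,"ay":0,"az":0,"jaw":0},{"tx":1.8,"ty":4.9,"tz":0,"ax":0,"ay":0,"az":0,"jaw":0},{"tx":1.8,"ty":0,"tz":0,"ax":0,"ay":0,"az":0,"jaw":0},{"tx":0,"ty":0,"tz":0,"ax":0,"ay":0,"az":0,"jaw":0}]'
python3 - <<'E'
from h import *
wlook('w2',['mould','block','lever_bar','foam_pad','slide_mailer','petri_dish','brown_bottle'])
o=get_obs();print(o['t'],o['ee_pos'],R.from_rotvec(o['orientation']).as_matrix().round(3))
E
```

```text
t: 3.68
ee_pos: [435.0, 150.6, 304.7]
orientation: [-3.132, -0.243, -0.0]
ft_force: [0.0, -0.5, 0.9]
width: 0.2
mould 0.7 [335. 207.] 2487 z90 116.9 rect [array([455.3, 143.7]), array([69.7, 17.2]), np.float64(9.5)] med [454.4 144.8 116.1]
block 0.61 [339. 234.] 1426 z90 32.7 rect [array([474.7,  31.8]), array([70.3, 91. ]), np.float64(10.3)] med [485.4  51.8  31.7]
lever_bar 0.71 [332. 192.] 1115 z90 117.6 rect [array([455.1, 144. ]), array([69.8, 16.8]), np.float64(10.3)] med [454.9 144.9 116.3]
foam_pad 0.5 [355. 278.] 284 z90 35.4 rect [array([501.4, -94.7]), array([184.3,  36.1]), np.float64(71.1)] med [521.5 -24.7  33.7]
slide_mailer 0.58 [318. 358.] 141 z90 55.6 rect [array([ 489.8, -201.1]), array([15.1, 30.8]), np.float64(8.8)] med [ 489.2 -198.6   54.6]
petri_dish 0.41 [340. 237.] 1533 z90 33.0 rect [array([475.2,  31.2]), array([70.3, 91.6]), np.float64(10.3)] med [485.8  51.3  32. ]
brown_bottle 0.88 [474. 203.] 1012 z90 84.2 rect [array([689. , 139.8]), array([32.5, 32.3]), np.float64(51.0)] med [687.9 140.4  83.7]
4.075 [433.64384694 150.85156631 304.72435362] [[ 0.988  0.157  0.   ]
 [ 0.157 -0.988  0.   ]
 [ 0.    -0.    -1.   ]]
```

View pics/w2.png

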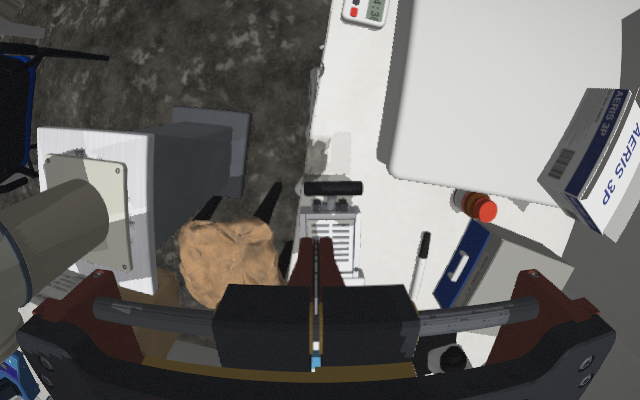

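Wrist view: block in the mould at px (338,235), bar at (332,188), bottle at (485,208). Mould yaw is about 10.2°, block centre (474.7, 31.8) and bar (455, 144, top ~119). This agrees with the text (113.9 mm against 112.5 mm). I'll line up, go down just above the bar, and check the white box's height.

```bash
python3 - <<'E'
from h import *
im,d=viewer.get_image('wrist')
m=np.zeros((400,640),bool)
for u,v in [(450,100),(400,160),(410,40),(390,150)]:
    m[:]=0;m[v,u]=1;print(u,v,wworld(d,m).round())
E
python3 -m inch '[{"tx":1.0,"ty":0.5,"tz":3,"ax":0,"ay":0,"az":-1.2,"jaw":0},{"tx":0.9,"ty":0.5,"tz":4,"ax":0,"ay":0,"az":0,"jaw":0},{"tx":0,"ty":0,"tz":4,"ax":0,"ay":0,"az":0,"jaw":0},{"tx":0,"ty":0,"tz":4,"ax":0,"ay":0,"az":0,"jaw":0},{"tx":0,"ty":0,"tz":2.5,"ax":0,"ay":0,"az":0,"jaw":0},{"tx":0,"ty":0,"tz":0,"ax":0,"ay":0,"az":0,"jaw":0}]'
```

```text
450 100 [[579. 276. 105.]]
400 160 [[530. 190. 105.]]
410 40 [[518. 338.  96.]]
390 150 [[520. 198.  87.]]
t: 4.88
ee_pos: [453.1, 143.3, 128.2]
orientation: [3.128, 0.278, -0.006]
ft_force: [-0.4, -0.1, -0.8]
width: 0.7
```

```bash
python3 -m inch '[{"tx":0,"ty":-0.2,"tz":0.8,"ax":0,"ay":0,"az":0,"jaw":0},{"tx":0,"ty":-0.6,"tz":0.5,"ax":0,"ay":0,"az":0,"jaw":0},{"tx":0,"ty":-0.6,"tz":0.6,"ax":0,"ay":0,"az":0,"jaw":0},{"tx":0,"ty":-0.6,"tz":0.6,"ax":0,"ay":0,"az":0,"jaw":0},{"tx":0,"ty":-0.6,"tz":0.65,"ax":0,"ay":0,"az":0,"jaw":0},{"tx":0,"ty":-0.5,"tz":0.7,"ax":0,"ay":0,"az":0,"jaw":0},{"tx":0,"ty":-0.5,"tz":0.7,"ax":0,"ay":0,"az":0,"jaw":0},{"tx":0,"ty":-0.3,"tz":0.6,"ax":0,"ay":0,"az":0,"jaw":0},{"tx":0,"ty":-0.2,"tz":0.5,"ax":0,"ay":0,"az":0,"jaw":0},{"tx":0,"ty":0,"tz":0,"ax":0,"ay":0,"az":0,"jaw":0}]'
```

```text
t: 6.12
ee_pos: [449.3, 186.1, 74.7]
orientation: [-3.127, -0.278, -0.008]
ft_force: [0.5, 4.8, 5.3]
width: 0.4
```

```bash
python3 -m inch '[{"tx":0,"ty":0,"tz":0.2,"ax":0,"ay":0,"az":0,"jaw":0},{"tx":0,"ty":0,"tz":0.2,"ax":0,"ay":0,"az":0,"jaw":0},{"tx":0,"ty":0,"tz":0,"ax":0,"ay":0,"az":0,"jaw":0}]';python3 -m inch '[{"tx":0,"ty":0,"tz":0.2,"ax":0,"ay":0,"az":0,"jaw":0},{"tx":0,"ty":0,"tz":0.2,"ax":0,"ay":0,"az":0,"jaw":0},{"tx":0,"ty":0,"tz":0,"ax":0,"ay":0,"az":0,"jaw":0}]'
```

```text
t: 6.5
ee_pos: [449.4, 186.0, 71.5]
orientation: [-3.127, -0.277, -0.008]
ft_force: [-2.8, 5.2, 16.0]
width: 0.7
t: 6.88
ee_pos: [449.7, 186.3, 70.2]
orientation: [-3.126, -0.277, -0.01]
ft_force: [-12.7, 2.8, 55.4]
width: 0.3
```

The force has risen to 55 N, so the lever is on its stop. Lifting off to look.

```bash
python3 -m inch '[{"tx":0,"ty":0,"tz":-1.5,"ax":0,"ay":0,"az":0,"jaw":0},{"tx":0,"ty":0,"tz":-4,"ax":0,"ay":0,"az":0,"jaw":0.2},{"tx":0,"ty":0,"tz":-6,"ax":0,"ay":0,"az":0,"jaw":0.33},{"tx":0,"ty":0,"tz":-6,"ax":0,"ay":0,"az":0,"jaw":0.33},{"tx":0,"ty":0,"tz":-4,"ax":0,"ay":0,"az":0,"jaw":0.33},{"tx":0,"ty":0,"tz":0,"ax":0,"ay":0,"az":0,"jaw":0.33}]'
python3 - <<'E'
from h import *
im,d,o_=wlook('w3',['block','lever_bar','mould','slide_mailer','foam_pad'])
o=get_obs();print(o['t'],o['ee_pos'],o['width'],R.from_rotvec(o['orientation']).as_matrix().round(3)[0])
cv2.imwrite('pics/w3c.png',cv2.resize(im[130:360,220:480],None,fx=2.5,fy=2.5)[:,:,::-1])
E
```

```text
t: 7.62
ee_pos: [449.1, 185.0, 284.0]
orientation: [-3.127, -0.278, -0.012]
ft_force: [0.8, 0.2, -0.3]
width: 29.1
block 0.93 [316. 278.] 2627 z90 60.5 rect [array([472.9,  31. ]), array([69., 91.]), np.float64(8.0)] med [472.   33.4  59.6]
mould 0.73 [316. 227.] 2524 z90 64.9 rect [array([444.6, 182.2]), array([67.6, 15.4]), np.float64(10.0)] med [444.1 182.7  64.3]
slide_mailer 0.7 [311. 229.] 2470 z90 64.7 rect [array([444.6, 182.2]), array([67.4, 15.4]), np.float64(10.0)] med [444.2 182.6  64.2]
foam_pad 0.69 [311. 349.] 2195 z90 30.7 rect [array([ 494., -110.]), array([115.3, 176. ]), np.float64(9.0)] med [ 497.3 -136.2   29.5]
7.925 [446.46653105 183.65972428 278.69292455] 28.6885188708143 [ 0.984  0.176 -0.003]
```

View pics/w3c.png

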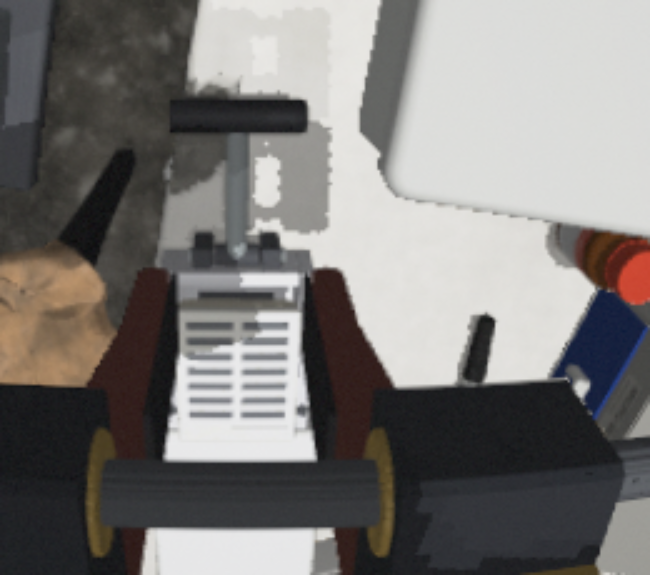

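The crop shows the lever down (bar at crop px (238,115)) and the block raised, its top about 29–30 mm above the pad top. The numbers carry a few mm of bias because the arm was still settling. Next I descend behind the block's lever-side end with the fingers apart, for two contact points.

```bash
python3 -m inch '[{"tx":0.1,"ty":4.5,"tz":2,"ax":0,"ay":0,"az":0,"jaw":0.33},{"tx":0,"ty":4.4,"tz":4,"ax":0,"ay":0,"az":0,"jaw":0.33},{"tx":0,"ty":0,"tz":5,"ax":0,"ay":0,"az":0,"jaw":0.33},{"tx":0,"ty":0,"tz":5,"ax":0,"ay":0,"az":0,"jaw":0.33},{"tx":0,"ty":0,"tz":2,"ax":0,"ay":0,"az":0,"jaw":0.33},{"tx":0,"ty":0,"tz":0,"ax":0,"ay":0,"az":0,"jaw":0.33},{"tx":0,"ty":0,"tz":0,"ax":0,"ay":0,"az":0,"jaw":0.33}]'
```

```text
t: 8.8
ee_pos: [464.2, 96.6, 100.4]
orientation: [3.129, 0.278, 0.0]
ft_force: [-0.3, -0.8, 1.1]
width: 28.9
```

```bash
python3 -m inch '[{"tx":-0.1,"ty":0,"tz":2,"ax":0,"ay":0,"az":0,"jaw":0.33},{"tx":0,"ty":0,"tz":2,"ax":0,"ay":0,"az":0,"jaw":0.33},{"tx":0,"ty":0,"tz":1.2,"ax":0,"ay":0,"az":0,"jaw":0.33},{"tx":0,"ty":0,"tz":0,"ax":0,"ay":0,"az":0,"jaw":0.33},{"tx":0,"ty":0,"tz":0,"ax":0,"ay":0,"az":0,"jaw":0.33}]'; python3 -m inch '[{"tx":0,"ty":0.6,"tz":0,"ax":0,"ay":0,"az":0,"jaw":0.33},{"tx":0,"ty":0.6,"tz":0,"ax":0,"ay":0,"az":0,"jaw":0.33},{"tx":0,"ty":0.6,"tz":0,"ax":0,"ay":0,"az":0,"jaw":0.33},{"tx":0,"ty":0.6,"tz":0,"ax":0,"ay":0,"az":0,"jaw":0.33},{"tx":0,"ty":0,"tz":0,"ax":0,"ay":0,"az":0,"jaw":0.33}]'
```

```text
t: 9.43
ee_pos: [463.5, 96.4, 48.9]
orientation: [-3.129, -0.278, -0.002]
ft_force: [-0.7, -1.2, 0.0]
width: 29.2
t: 10.05
ee_pos: [467.2, 72.1, 48.2]
orientation: [3.129, 0.277, -0.0]
ft_force: [0.2, -0.4, 0.0]
width: 28.7
```

```bash
python3 -m inch '[{"tx":0,"ty":0.8,"tz":0,"ax":0,"ay":0,"az":0,"jaw":0.33},{"tx":0,"ty":0.8,"tz":0,"ax":0,"ay":0,"az":0,"jaw":0.33},{"tx":0,"ty":0.8,"tz":0,"ax":0,"ay":0,"az":0,"jaw":0.33},{"tx":0,"ty":0.8,"tz":0,"ax":0,"ay":0,"az":0,"jaw":0.33},{"tx":0,"ty":0.8,"tz":0,"ax":0,"ay":0,"az":0,"jaw":0.33},{"tx":0,"ty":0.8,"tz":0,"ax":0,"ay":0,"az":0,"jaw":0.33},{"tx":0,"ty":0,"tz":0,"ax":0,"ay":0,"az":0,"jaw":0.33}]'
python3 - <<'E'
from h import *
im,d=viewer.get_image('scene')
for n in ['block','slide_mailer']:
    for r in masks_of('scene',n)[:1]:
        P=world('scene',d,r['pixels']); z=np.percentile(P[:,2],90); T=P[abs(P[:,2]-z)<6]
        print(n,r['score'],z,cv2.minAreaRect(T[:,:2].astype(np.float32)))
cv2.imwrite('pics/s4.png',cv2.resize(im[150:260,220:380],None,fx=5,fy=5)[:,:,::-1])
E
```

```text
t: 10.92
ee_pos: [475.8, 24.7, 48.1]
orientation: [3.129, 0.276, 0.0]
ft_force: [0.0, 0.1, 0.0]
width: 28.8
block 0.68 64.38022869030512 ((486.41900634765625, -32.81190872192383), (70.83670043945312, 93.27494049072266), 10.34394645690918)
slide_mailer 0.56 57.39438462082095 ((503.2246398925781, -205.0341796875), (81.90560913085938, 37.48939514160156), 8.659963607788086)
```

View pics/s4.png

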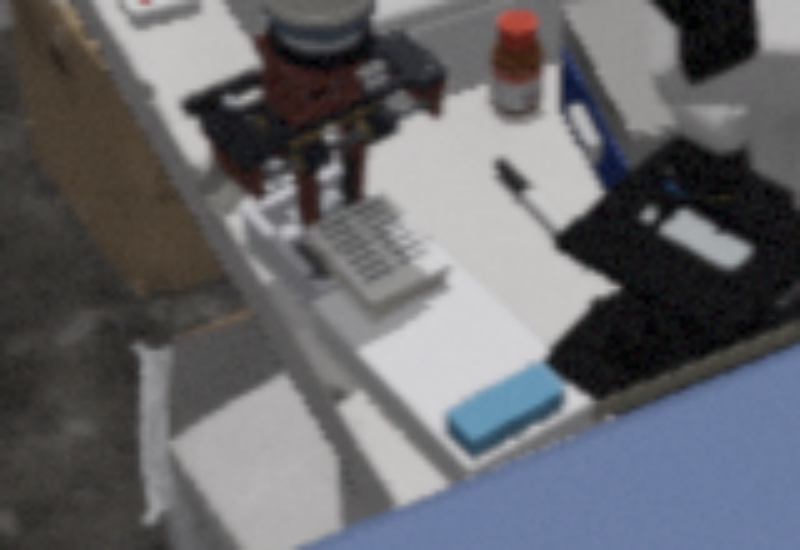

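The crop shows the block straight, with its front half on the pad (crop px (370,255)) and the mailer ahead at (505,405). I'll check how close the microscope is to the gripper body before going on.

Run:
```python
from h import *
im,d=viewer.get_image('scene')
P=world('scene',d,np.ones(d.shape,bool))-[474.7,31.8,0]
a=np.radians(10.2);x=P[:,0]*np.cos(a)+P[:,1]*np.sin(a);y=P[:,0]*np.sin(a)-P[:,1]*np.cos(a)
for y0 in range(40,200,20):
    m=(y>y0)&(y<y0+20)&(P[:,2]>90)&(x>-200)&(x<300)
    print(y0,m.sum(),np.percentile(x[m],[0,2,10]).round() if m.sum()else'', P[m,2].max().round() if m.sum() else '')
```

```text
40 3209 [-200. -190. -171.] 783.0
60 754 [-74. -57. -43.] 489.0
80 44 [201. 201. 204.] 118.0
100 41 [193. 194. 197.] 116.0
120 46 [191. 193. 195.] 117.0
140 0  
160 0  
180 48 [86. 88. 94.] 418.0
```

Clear: nothing tall stands within the gripper body's path. Pushing about 68 mm more.

```bash
python3 -m inch '[{"tx":0,"ty":0.8,"tz":0,"ax":0,"ay":0,"az":0,"jaw":0.33},{"tx":0,"ty":0.8,"tz":0,"ax":0,"ay":0,"az":0,"jaw":0.33},{"tx":0,"ty":0.8,"tz":0,"ax":0,"ay":0,"az":0,"jaw":0.33},{"tx":0,"ty":0.8,"tz":0,"ax":0,"ay":0,"az":0,"jaw":0.33},{"tx":0,"ty":0.8,"tz":0,"ax":0,"ay":0,"az":0,"jaw":0.33},{"tx":0,"ty":0.8,"tz":0,"ax":0,"ay":0,"az":0,"jaw":0.33},{"tx":0,"ty":0.8,"tz":0,"ax":0,"ay":0,"az":0,"jaw":0.33},{"tx":0,"ty":0.8,"tz":0,"ax":0,"ay":0,"az":0,"jaw":0.33},{"tx":0,"ty":0.4,"tz":0,"ax":0,"ay":0,"az":0,"jaw":0.33},{"tx":0,"ty":0,"tz":0,"ax":0,"ay":0,"az":0,"jaw":0.33}]'
python3 -m inch '[{"tx":0,"ty":-1,"tz":0,"ax":0,"ay":0,"az":0,"jaw":0.33},{"tx":0,"ty":-2,"tz":0,"ax":0,"ay":0,"az":0,"jaw":0.33},{"tx":0,"ty":-2,"tz":-2,"ax":0,"ay":0,"az":0,"jaw":0.33},{"tx":0,"ty":0,"tz":-5,"ax":0,"ay":0,"az":0,"jaw":0.33},{"tx":0,"ty":0,"tz":-6,"ax":0,"ay":0,"az":0,"jaw":0.33},{"tx":0,"ty":-4,"tz":-6,"ax":0,"ay":0,"az":0,"jaw":0.33},{"tx":0,"ty":-4,"tz":-2,"ax":0,"ay":0,"az":0,"jaw":0.33},{"tx":0,"ty":0,"tz":0,"ax":0,"ay":0,"az":0,"jaw":0.33},{"tx":0,"ty":0,"tz":0,"ax":0,"ay":0,"az":0,"jaw":0.33},{"tx":0,"ty":0,"tz":0,"ax":0,"ay":0,"az":0,"jaw":0.33}]'
python3 - <<'E'
from h import *
im,d=viewer.get_image('scene')
for n in ['block','slide_mailer','brown_bottle','timer']:
    for r in masks_of('scene',n)[:1]:
        P=world('scene',d,r['pixels']); z=np.percentile(P[:,2],90); T=P[abs(P[:,2]-z)<6]
        print(n,r['score'],z,cv2.minAreaRect(T[:,:2].astype(np.float32)))
        if n=='block':
            c=np.linalg.lstsq(np.c_[T[:,:2],np.ones(len(T))],T[:,2],rcond=None)[0];print('tilt',c[:2])
cv2.imwrite('pics/s5.png',cv2.resize(im[140:250,220:380],None,fx=5,fy=5)[:,:,::-1])
wlook('w5',['block','lever_bar','slide_mailer','foam_pad','brown_bottle'])
E
```

```text
t: 12.38
ee_pos: [487.8, -41.9, 48.2]
orientation: [3.129, 0.277, 0.001]
ft_force: [-0.1, 0.3, -0.5]
width: 29.5
t: 13.62
ee_pos: [465.1, 80.6, 249.1]
orientation: [3.129, 0.277, -0.003]
ft_force: [0.2, 0.4, 0.2]
width: 29.0
block 0.85 61.28963021175274 ((497.71563720703125, -100.36107635498047), (71.39730072021484, 91.81114959716797), 9.492199897766113)
tilt [-0.00484924 -0.0025542 ]
slide_mailer 0.62 57.33681070865221 ((503.88336181640625, -205.04168701171875), (83.34445190429688, 38.74452590942383), 9.953575134277344)
brown_bottle 0.73 83.46274606025248 ((686.7654418945312, 135.4009552001953), (29.487607955932617, 28.001853942871094), 84.80533599853516)
block 0.58 [316. 294.] 1978 z90 59.2 rect [array([496.1, -80.5]), array([70.3, 59. ]), np.float64(10.6)] med [495.5 -77.8  58.3]
lever_bar 0.85 [320.  96.] 1679 z90 70.8 rect [array([449.7, 183.6]), array([68.5, 16. ]), np.float64(10.3)] med [449.5 183.2  69.6]
foam_pad 0.61 [315. 265.] 1158 z90 35.3 rect [array([ 501.5, -124.2]), array([ 86.1, 200.5]), np.float64(11.1)] med [487.3 -43.3  34.4]
brown_bottle 0.93 [487. 168.] 1544 z90 84.8 rect [array([690.5, 139.5]), array([31.5, 33.4]), np.float64(58.7)] med [688.6 140.1  84.5]
```

View pics/s5.png

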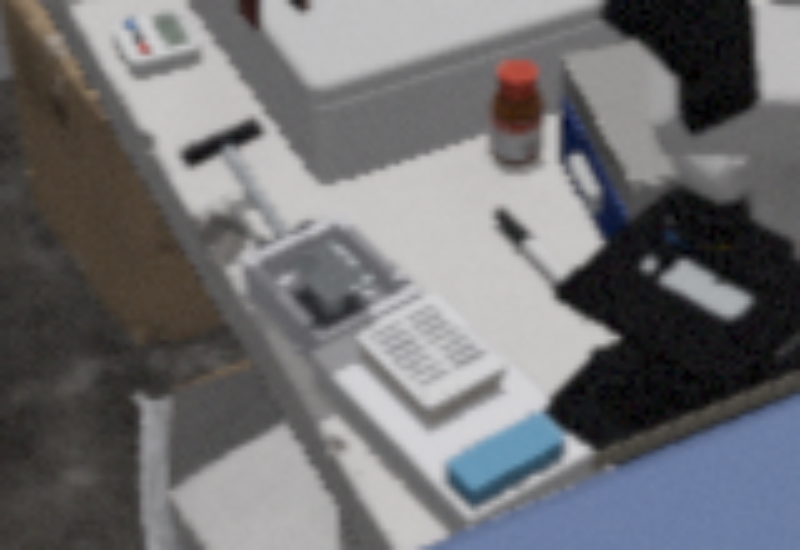

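The crop shows the block flat on the pad at crop px (430,350), cassette up. There is a gap to the mailer at (505,455), and the ejector stands up in the empty mould. The robot is clear, so I'm handing in.

```bash
python3 -c "
from workcell import ctrl,get_obs
print(get_obs()['ft_force']);print(ctrl.close_job())"
```

```text
[-0.68308349  0.23315757 -0.62917031]
the job is handed in; nothing more can be done
None
```

The block is out of the mould and lying on the foam pad. I pressed the lever down to its stop (the force rose to 55 N there). I then slid the raised block straight across with two finger contacts, backed off and handed in at about 14 s.

**Block:** In the last scene picture its centre is 134 mm from the mould's centre, where 103–171 mm keeps it wholly on the pad and clear of the mailer. It is about 1 mm off the centre line, at 9.5° against the mould's roughly 10.2°. It lies flat (tilt under 0.005 rad) with the cassette up, and its top measured 59–61 mm high, where 59 mm is expected.

**Surroundings:** The mailer and bottle are where they were, within measuring noise. The lever is still down, with the bar top about 71 mm above the worktop.

**Checks that failed or disagreed:**
- The first move call was refused because each row needs every key; nothing moved.
- In one wrist picture taken while the arm was still settling, heights read about 4 mm low. I relied on the block's height relative to the pad there.
- The network missed the timer in the final check; it only shows in place in the last picture.
- The petri dish was never near the work and was not re-measured.

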